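Loosen the left-hand blade nut of a desk fan

TASK

The desk fan on the pantry counter is being taken apart to be put away for the winter. Loosen the white cap nut that holds its blades by about a quarter turn: it has a left-hand thread, so do not crank it any tighter. Then let go of it, and leave the fan's speed dial and the kitchen timer alone.

Things in the scene. Friction and masses are not known exactly. Their poses are not given: they have to be found in the camera images.
- spinner_grip (a point): Grip point of the fan's blade nut, on its axis, 171 mm above the counter. Nut: white disc, 48 mm wide, top at 145 mm, with an upright bar across it, 46 mm long, 14 mm thick, from 145 to 185 mm height. Site x along the bar, y across it, z up; turns with the nut. It sits amid 5 grey blades of the fan, which is fixed and faces straight up; the rest of the fan (radius 116 mm) lies below 136 mm.
- spinner (a joint): Turn of the blade nut about the vertical, rad. Grows clockwise seen from above, which loosens it (left-hand thread); anticlockwise tightens. Starts at 0 to 0.25 (done up); dead stop at -0.3 anticlockwise; clockwise turns freely past 2.5. Stiff, about 0.12 N m either way; stays where left and does not rise. A pin locks the rotor, so only the nut turns.
- speed_dial (a joint): The fan's speed dial, to be left alone: a small white knob with a grip bar (32 mm long, 14 mm thick) lying low on the foot of the fan, 142 mm from the nut's axis, its top 68 mm above the counter. Rad, 0 = off, where it starts; grows as it turns clockwise.
- timer_mid (a point): Kitchen timer, to be left alone: a loose white and grey round thing of 68 mm diameter and 56 mm height with a bar knob on top, standing on the counter beside the fan. The point is on its axis, 28 mm above its underside.

How it is judged (in metres and radians):
At the end, for the whole second after the job is handed in: The blade nut stands at 1.05 rad (60 degrees) or more clockwise of its zero, at rest; the speed dial is still off (below 0.25 rad) and the timer within 30 mm of where it stood (value of joint spinner above 1.05 rad and velocity of joint spinner between -0.05 and 0.05 rad/s and value of joint speed_dial below 0.25 rad and distance of timer_mid from where it was at the start of the episode below 0.03 m); the robot touches nothing.
It fails at once if the blade nut is cranked tighter (anticlockwise beyond -0.14 rad) (value of joint spinner below -0.14 rad).
It fails at once if the speed dial is turned by more than 0.25 rad (value of joint speed_dial above 0.25 rad).
It fails at once if the timer is moved by more than 30 mm (distance of timer_mid from where it was at the start of the episode above 0.03 m).
It also fails if it takes over 32 s, if anything falls off the work surface, if the arm or the gripper's body presses on something with over 40 N, if the wrist force passes 120 N, or if a joint passes its speed limit or range.

ROBOT

A 6-joint arm with a two-finger parallel gripper is mounted at the origin on the work surface. World frame = base frame: x ahead of the robot, y to its left, z up, the work surface at z = 0. Lengths are in m, angles in degrees, forces in N, time in s.
With the tool pointing down it reaches from about 0.3 to 0.85 m from the base axis. Payload 5.4 kg.
Tool frame: the origin (TCP) lies where the fingers leave the gripper's body, on its centre line; the fingertips stand 73 mm ahead of it and the grasp point (between the pads) lies 54 mm ahead of it; z points along the fingers, y is the direction in which the jaws open and shut (so a half turn about z gives the same grasp; the last joint's range is limited). The gripper opens to 85 mm and grips with 20 to 120 N. Pads are 22 mm wide; open, the fingers measure 114 mm over their backs; the gripper's body (76 mm by 85 mm) begins 54 mm behind the grasp point. The pads swing forward as they close: fully open they stand 13 mm farther back than shut.
Start: joints at [54.368, 9.076, 91.501, -0, 79.423, -12.038], TCP at [0.23, 0.527, 0.304] pointing down, gripper open.
Joint ranges: [-166.64, 166.64], [-54.1, 131.32], [10.49, 154.53], [-73.88, 253.88], [9.74, 151.15], [-171.62, 171.62]. Speed limits (degrees/s): [147.25, 147.25, 180, 180, 180, 180].

INTERFACE

Orientations are given as a 3x3 rotation matrix whose columns are the frame's x, y, z axes.
In Python, from bench import ctrl gives the robot as it stands.
- The arm moves only by the shell command python3 -m inch 'ROWS' [OPENING]. ROWS is JSON, one flat list of numbers, 6 for each row, row after row: the shift along the tool's x, y, z in cm, then the turn, a rotation vector about the tool's x, y, z in degrees. A call has 1 to 12 rows; each row shifts and turns the commanded pose from where the row before left it, along the tool's axes as they then stand; what a row does not reach is not made up. A row lasts 1/10 s, in which the tool goes at most 50 mm and 8.59 degrees, less where a joint would pass 70% of its speed; a pose out of reach is approached as far as the arm can. A call is refused whole if a number of a shift passes 5 or a number of a turn 8.59, either way. A call with a gripper value outside its range is refused whole. OPENING is the gripper command: -1 is shut, 1 is fully open, values between are in proportion, set as the call begins (- or left out, the last holds). The fingers move at their own pace and stop on an object; the grip force is fixed at half the most. Time passes only in rows, so rows that do not move let the fingers close. It gives the time, the measured TCP pose, the force and the opening at its end, in the units of the state.
- ctrl.get_obs(): the state, without advancing time (a new reading comes with each control period).
- ctrl.get_image(name): name is "side" or "top" or "wrist"; returns a dict with "img" (384x512x3 uint8, red, green, blue), "depth" (384x512 float32, m along the optical axis (not along the pixel's ray), 0 where there is no reading), "vertical_fov" (degrees; the focal length in pixels is half the picture's height over the tangent of half this angle, whatever the lens; pixels are square), "cx", "cy" (the principal point, pixels), "origin" and "orientation" of the camera in the world. Camera axes: x right, y up, looking along -z (the intrinsics and any distortion apply to the point x, -y, -z); pixel columns grow to the right and rows downward; lengths in m; the calibration is good to about 2 mm. A picture is of the moment at which its call begins.
- ctrl.close_job(): hands the job in, once; it reports no verdict.
The state is a dict: "clock": time; "q": joint angles; "joint_vel": joint speeds; "effort": joint torques, N m; "position": TCP position; "ee_rot": TCP orientation; "contact_force": force on the tool from outside, world axes, zero at the start; "torque": the same for the moment, N m; "width": finger opening in m.
Only numpy, scipy, OpenCV 4.12 (cv2) and the standard library are available. Lean on these libraries where they do the work, as an engineer would, in place of code of your own. Each camera call takes 0.05 s, during which the arm holds its last target. There are 200 camera calls.

## Working session

There is one attempt and no reset: what is moved stays moved. The work goes in short steps, Python scripts to look and compute and a shell command to move; the robot and the scene stay as the last step left them, time stands still between calls to the robot, and variables do not carry over. Pictures are saved under pics/ and viewed, about 8 in all and at most 12, crops included, and the job is handed in when it is done.

```bash
mkdir -p pics
cat > h.py <<'E'
import numpy as np, cv2
from bench import ctrl
def cloud(d):
    D=d["depth"];H,W=D.shape;f=H/2/np.tan(np.radians(d["vertical_fov"])/2)
    u,v=np.meshgrid(np.arange(W),np.arange(H))
    P=np.stack([(u-d["cx"])/f*D,-(v-d["cy"])/f*D,-D],-1)
    return P@np.array(d["orientation"]).T+np.array(d["origin"])
E
python3 - <<'E'
from h import *
o=ctrl.get_obs();print(o)
ims=[]
for n in("top","side","wrist"):
    d=ctrl.get_image(n);print(n,{k:v for k,v in d.items() if k not in("img","depth")})
    np.savez("pics/"+n,P=cloud(d),D=d["depth"],I=d["img"]);cv2.imwrite(f"pics/{n}.png",d["img"][...,::-1])
E
```

```text
{'clock': 0.0, 'q': array([ 5.43688081e+01,  9.11509727e+00,  9.15719297e+01,  9.10734404e-04,
        7.94222841e+01, -1.20390903e+01]), 'joint_vel': array([-0.02706508, -0.00341374,  0.04090884,  0.14488641,  0.02285319,
       -0.02189604]), 'effort': array([ 8.73349563e-05, -3.95998406e+01, -3.31431878e+01, -2.04844423e-04,
        8.19278648e-03, -3.03499540e-06]), 'position': array([0.22988182, 0.5265465 , 0.3028949 ]), 'ee_rot': array([[-9.16416504e-01,  4.00224346e-01, -1.12414056e-03],
       [ 4.00225711e-01,  9.16415301e-01, -1.54155696e-03],
       [ 4.13210982e-04, -1.86261819e-03, -9.99998180e-01]]), 'contact_force': array([-0.19679976, -0.4409256 , -0.49124539]), 'torque': array([-0.02756683, -0.00361133,  0.00088371]), 'width': 0.08498234255696366}
top {'vertical_fov': 49.319933825449716, 'cx': 261.096420962381, 'cy': 193.82474075732742, 'origin': array([0.51594012, 0.00802993, 1.05499328]), 'orientation': array([[-0.0131113 ,  0.99705853, -0.07551405],
       [-0.99979069, -0.01425844, -0.01467202],
       [-0.01570558,  0.07530588,  0.99703679]])}
side {'vertical_fov': 54.26543388675098, 'cx': 264.8896887626175, 'cy': 186.5024642272723, 'origin': array([ 0.39632422, -0.48472654,  0.5795112 ]), 'orientation': array([[ 0.94065929,  0.21067331, -0.26603919],
       [-0.33876404,  0.62910446, -0.69961883],
       [ 0.01997542,  0.74822746,  0.6631415 ]])}
wrist {'vertical_fov': 60.98350588682721, 'cx': 258.23259806265264, 'cy': 196.88735718244968, 'origin': array([0.16577109, 0.5541175 , 0.37277789]), 'orientation': array([[ 0.39975013, -0.88154474, -0.25115475],
       [ 0.91662354,  0.38413608,  0.11063794],
       [-0.00105469, -0.27444189,  0.96160311]])}
```

View pics/top.png

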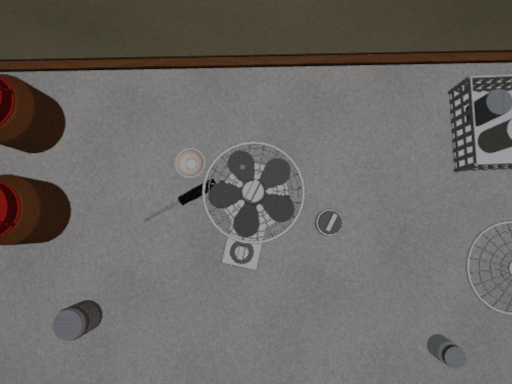

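View pics/wrist.png

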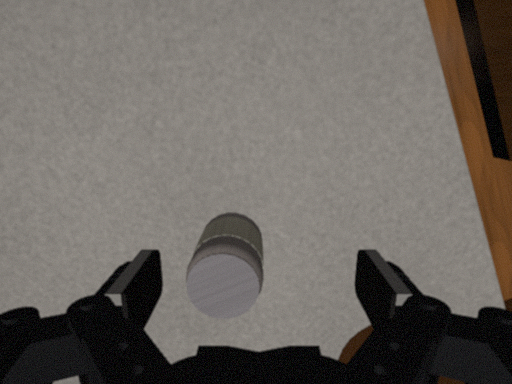

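The top view shows the nut at about (253,191), the dial at (241,253) and the timer at (329,222). Next I measure the nut and bar from depth.

Run:
```python
from h import *
for n in("top","side"):
    z=np.load(f"pics/{n}.npz");P=z["P"];I=z["I"].astype(int)
    ok=(z["D"]>0)&(np.hypot(P[...,0]-.52,P[...,1]-.02)<.08)
    for lo,hi in((.172,.2),(.138,.155)):
        m=ok&(P[...,2]>lo)&(P[...,2]<hi)
        Q=P[m];
        if len(Q)<4: print(n,lo,len(Q));continue
        c=Q.mean(0);w,V=np.linalg.eigh(np.cov(Q[:,:2].T));vv,uu=np.nonzero(m)
        print(n,lo,len(Q),c,"med z",np.median(Q[:,2]),"sd",np.sqrt(w),"ang",np.degrees(np.arctan2(V[1,1],V[0,1])),"px",uu.min(),uu.max(),vv.min(),vv.max(),Q.min(0),Q.max(0))
z=np.load("pics/top.npz");P=z["P"]
for u,v in((253,191),(241,253),(329,222),(190,162),(60,322),(380,300)):print(u,v,np.nanmedian(P[v-2:v+3,u-2:u+3].reshape(-1,3),0))
a=z["I"][125:285,180:360];cv2.imwrite("pics/crop.png",cv2.resize(np.hstack([a]),None,fx=4,fy=3.7,interpolation=2)[...,::-1])
```

```text
top 0.172 103 [0.58450707 0.04165204 0.18447334] med z 0.1851067165197905 sd [0.00398157 0.00911093] ang 148.19023154317244 px 246 257 186 200 [0.56930116 0.02919494 0.17268014] [0.59846684 0.0524183  0.18977325]
top 0.138 142 [0.58352662 0.03261305 0.14543305] med z 0.1455876280416128 sd [0.00801221 0.01304217] ang 106.71774130322589 px 243 263 187 202 [0.56774408 0.01705609 0.13818528] [0.59966625 0.0613834  0.15441495]
side 0.172 174 [0.58329197 0.03962773 0.18028248] med z 0.18132770012596208 sd [0.0035165  0.01016755] ang 149.5664527705623 px 250 270 143 153 [0.56732601 0.02708777 0.17200327] [0.59893751 0.05405479 0.18552938]
side 0.138 238 [0.58252048 0.03076447 0.14555139] med z 0.14444598633970313 sd [0.00595434 0.01084583] ang 143.2156117739483 px 250 271 159 172 [0.56585594 0.016026   0.13859694] [0.59972396 0.04672125 0.15488615]
253 191 [0.58790667 0.03763565 0.18530228]
241 253 [0.45230953 0.07141449 0.06851308]
329 222 [ 0.52210777 -0.13817556  0.05574651]
190 162 [0.67898088 0.20292339 0.00536999]
60 322 [0.30693581 0.47424925 0.10983571]
380 300 [ 0.32825982 -0.2667582   0.0008873 ]
```

View pics/crop.png

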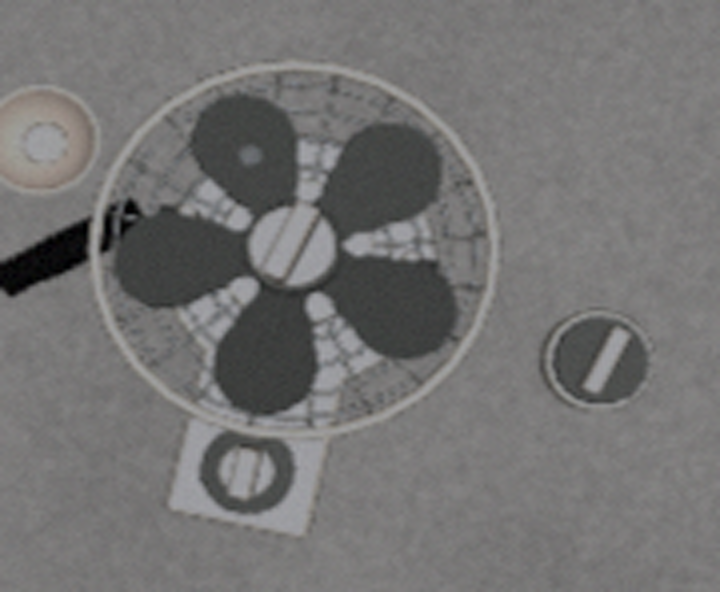

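View pics/side.png

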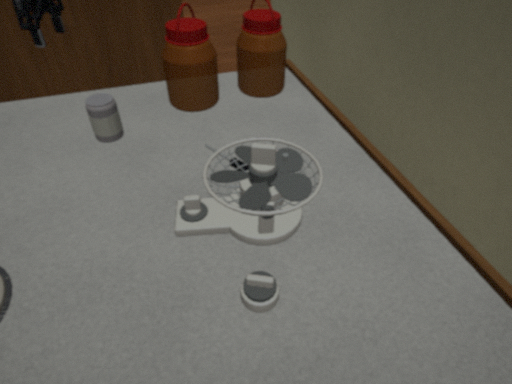

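```bash
python3 -m inch '[-2,-1.2,0,0,0,0, -3.5,-2.1,0,0,0,0, -4,-2.4,0,0,0,0, -4,-2.4,0,0,0,0, -4,-2.4,0,0,0,0, -4,-2.4,0,0,0,0, -4,-2.4,0,0,0,0, -4,-2.4,0,0,0,0, -4,-2.4,0,0,0,0, -3.5,-2.1,0,0,0,0, -2,-1.2,0,0,0,0, 0,0,0,0,0,0]' 1
python3 -m inch '[-3,-1.5,0,0,0,1.5, -3,-1.5,0,0,0,2, -2,-0.5,0,0,0,2, -1,0,0,0,0,2, 0,0,0,0,0,0, 0,0,0,0,0,0]'
python3 - <<'E'
from h import *
o=ctrl.get_obs();p,R=o["position"],o["ee_rot"];print(o["clock"],p,R[:,1],o["q"])
t=np.array([.584,.0408,p[2]]);print("to go cm",R.T@(t-p)*100,"y yaw",np.degrees(np.arctan2(R[1,1],R[0,1])))
d=ctrl.get_image("wrist");cv2.imwrite("pics/w2.png",d["img"][...,::-1]);P=cloud(d);D=d["depth"]
for lo,hi in((.172,.2),(.175,.195)):
  m=(D>0)&(np.hypot(P[...,0]-.584,P[...,1]-.041)<.05)&(P[...,2]>lo)&(P[...,2]<hi)
  Q=P[m]
  if len(Q)>10:
    print(len(Q),cv2.minAreaRect(Q[:,:2].astype(np.float32)*1000),np.median(Q,0))
    w,V=np.linalg.eigh(np.cov(Q[:,:2].T));print(np.sqrt(w),np.degrees(np.arctan2(V[1,1],V[0,1])))
E
```

```text
clock: 1.35
position: [0.4951, 0.154, 0.3036]
ee_rot: [[-0.915, 0.404, -0.0], [0.404, 0.915, -0.001], [-0.0, -0.001, -1.0]]
contact_force: [0.4, 0.9, -0.8]
width: 0.0852
clock: 1.95
position: [0.5598, 0.087, 0.3037]
ee_rot: [[-0.857, 0.515, -0.001], [0.515, 0.857, 0.001], [0.001, -0.0, -1.0]]
contact_force: [-0.9, -0.1, -0.4]
width: 0.0853
1.95 [0.55977792 0.08704351 0.30366062] [ 5.15053896e-01  8.57157791e-01 -7.14365294e-05] [-3.39198818e+00  7.86808083e+00  9.28730869e+01  2.78715674e-02
  7.93200351e+01 -6.23961080e+01]
to go cm [-4.45800215 -2.716231   -0.00501322] y yaw 58.9989423607281
1507 ((589.6130981445312, 41.7791748046875), (14.330760955810547, 45.79367446899414), 63.71031951904297) [0.58665691 0.04414755 0.18427935]
[0.00411868 0.01365021] 153.9062031434146
1444 ((589.6130981445312, 41.7791748046875), (14.330760955810547, 45.79367446899414), 63.71031951904297) [0.58711296 0.04385048 0.18431585]
[0.00408676 0.01349566] 153.92662833964724
```

View pics/w2.png

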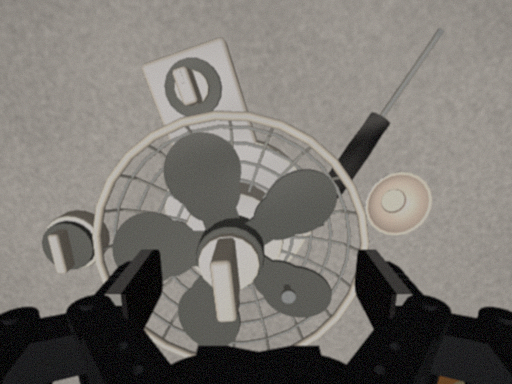

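The wrist picture shows the bar at about (224,280) and a clear drop. The fitted bar rectangle of 14.3 x 45.8 mm matches the given 14 x 46. I'll cross-check it before descending.

Run:
```python
from h import *
def rep(n,P,D):
  for lo,hi in((.17,.2),(.179,.192),(.139,.150)):
    m=(D>0)&(np.hypot(P[...,0]-.587,P[...,1]-.041)<.035)&(P[...,2]>lo)&(P[...,2]<hi)
    k,L,s,c=cv2.connectedComponentsWithStats(m.astype(np.uint8));i=1+np.argmax(s[1:,4]);Q=P[L==i]
    r=cv2.minAreaRect(Q[:,:2].astype(np.float32)*1000);b=cv2.boxPoints(r);e=b[1]-b[0];f=b[2]-b[1];e=e if e@e>f@f else f
    print(n,lo,len(Q),"c",np.round(r[0],1),"size",np.round(r[1],1),"ang",np.degrees(np.arctan2(e[1],e[0]))%180,"z",np.median(Q[:,2]),"circ",cv2.minEnclosingCircle(Q[:,:2].astype(np.float32)*1000))
for n in("wrist","side","top"):
  d=ctrl.get_image(n);rep(n,cloud(d),d["depth"])
```

```text
wrist 0.17 1543 c [589.6  41.8] size [14.3 46.1] ang 153.51237 z 0.18421853883299882 circ ((589.8619384765625, 42.0257568359375), 23.306381225585938)
wrist 0.179 1336 c [589.6  41.7] size [14.3 46. ] ang 153.78934 z 0.18438408368023756 circ ((589.8983154296875, 42.00758361816406), 23.2667179107666)
wrist 0.139 1530 c [588.9  42.7] size [47.  44.6] ang 51.513107 z 0.14459374987762894 circ ((590.0230712890625, 41.7860107421875), 24.096435546875)
side 0.17 256 c [589.2  39.6] size [15.6 46.2] ang 155.08774 z 0.1807850550535396 circ ((589.48828125, 40.05268859863281), 23.213459014892578)
side 0.179 151 c [589.1  39.6] size [15.6 45.9] ang 155.08774 z 0.18348505724554798 circ ((589.6168823242188, 40.213417053222656), 23.202571868896484)
side 0.139 214 c [585.6  28.2] size [22.6 47.2] ang 160.37233 z 0.14400307764019904 circ ((589.2361450195312, 38.42045974731445), 23.611957550048828)Traceback (most recent call last):
  File "<stdin>", line 9, in <module>
  File "<stdin>", line 5, in rep
    return _wrapfunc(a, 'argmax', axis=axis, out=out, **kwds)
    return bound(*args, **kwds)
ValueError: attempt to get argmax of an empty sequence
```

Wrist and side agree: centre about (0.5896, 0.0412), bar angle 154°, so the jaws' y yaw should be 64°. I align, then descend.

```bash
python3 -m inch '[-2.5,-1.2,0,0,0,0, -2.4,-1.2,0,0,0,0, 0,0,0,0,0,-2.5, 0,0,0,0,0,-2.5, 0,0,0,0,0,0, 0,0,0,0,0,0]' 1
python3 -m inch '[0,0,1.5,0,0,0, 0,0,2,0,0,0, 0,0,2,0,0,0, 0,0,1.2,0,0,0, 0,0,0.6,0,0,0, 0,0,0,0,0,0, 0,0,0,0,0,0]'
python3 - <<'E'
from h import *
o=ctrl.get_obs();p,R=o["position"],o["ee_rot"]
print(o["q"],R.T@(np.array([.5896,.0412,.226])-p)*100,"yaw",np.degrees(np.arctan2(R[1,1],R[0,1])))
E
```

```text
clock: 2.75
position: [0.5898, 0.0404, 0.304]
ee_rot: [[-0.898, 0.44, 0.0], [0.44, 0.898, 0.0], [0.0, 0.0, -1.0]]
contact_force: [-0.6, 0.1, -0.7]
width: 0.0854
clock: 3.45
position: [0.5904, 0.04, 0.2316]
ee_rot: [[-0.898, 0.44, 0.001], [0.44, 0.898, -0.0], [-0.001, 0.0, -1.0]]
contact_force: [0.2, -0.9, -0.4]
width: 0.0855
[-7.81218988e+00  1.50864446e+01  9.29395408e+01 -8.75503080e-04
  7.19009429e+01 -7.17159489e+01] [0.12772289 0.06977936 0.5617057 ] yaw 63.90404392880983
```

```bash
python3 -m inch '[0.12,0.07,0.5,0,0,0, 0,0,0,0,0,0]' 1
python3 -m inch '[0,0,0,0,0,0, 0,0,0,0,0,0, 0,0,0,0,0,0, 0,0,0,0,0,0, 0,0,0,0,0,0, 0,0,0,0,0,0, 0,0,0,0,0,0, 0,0,0,0,0,0]' -1
```

```text
clock: 3.65
position: [0.5892, 0.0413, 0.2259]
ee_rot: [[-0.898, 0.44, 0.0], [0.44, 0.898, 0.0], [-0.0, 0.0, -1.0]]
contact_force: [-1.2, 0.4, 0.4]
width: 0.0851
clock: 4.45
position: [0.5895, 0.0417, 0.2262]
ee_rot: [[-0.898, 0.44, 0.001], [0.44, 0.898, 0.001], [-0.0, 0.001, -1.0]]
contact_force: [1.2, 4.0, 0.6]
width: 0.0132
```

Gripped: the width reads 13 mm, and the lateral force is small. I turn clockwise (+tool z).

```bash
python3 -m inch '[0,0,0,0,0,4, 0,0,0,0,0,6, 0,0,0,0,0,6, 0,0,0,0,0,4, 0,0,0,0,0,0, 0,0,0,0,0,0]'
python3 -c "
from bench import ctrl;o=ctrl.get_obs();print(o['torque'],o['q'])"
```

```text
clock: 5.05
position: [0.5896, 0.0419, 0.2262]
ee_rot: [[-0.693, 0.721, 0.001], [0.721, 0.693, 0.001], [0.0, 0.002, -1.0]]
contact_force: [2.9, 5.0, 1.6]
width: 0.0132
[ 0.80521101 -0.32507051 -0.08620545] [ -7.67583077  15.31342108  93.31600933   0.09899062  71.30426285
 -51.60715063]
```

```bash
python3 -m inch '[0,0,0,0,0,4, 0,0,0,0,0,6, 0,0,0,0,0,7, 0,0,0,0,0,7, 0,0,0,0,0,7, 0,0,0,0,0,7, 0,0,0,0,0,7, 0,0,0,0,0,7, 0,0,0,0,0,7, 0,0,0,0,0,6, 0,0,0,0,0,3, 0,0,0,0,0,0]'
python3 -m inch '[0,0,0,0,0,0, 0,0,0,0,0,0, 0,0,0,0,0,0, 0,0,0,0,0,0, 0,0,0,0,0,0, 0,0,0,0,0,0, 0,0,0,0,0,0, 0,0,0,0,0,0]' 1
```

```text
clock: 6.25
position: [0.5905, 0.0422, 0.2262]
ee_rot: [[0.409, 0.912, 0.004], [0.912, -0.409, 0.002], [0.004, 0.003, -1.0]]
contact_force: [6.3, 6.3, -1.3]
width: 0.0133
clock: 7.05
position: [0.5892, 0.0412, 0.2259]
ee_rot: [[0.408, 0.913, -0.0], [0.913, -0.408, -0.0], [-0.0, -0.0, -1.0]]
contact_force: [0.4, -0.1, -0.3]
width: 0.0853
```

Yaw went from 63.9° to -24.1°, 88° clockwise in all, and the gripper has let go with no residual force. I lift and check.

```bash
python3 -m inch '[0,0,-1,0,0,0, 0,0,-2,0,0,0, 0,0,-2.5,0,0,0, 0,0,-2.5,0,0,0, 0,0,-2,0,0,0, 0,0,-1,0,0,0, 0,0,0,0,0,0, 0,0,0,0,0,0]' 1
python3 -m inch '[3,0,0,0,0,0, 4,0,0,0,0,0, 4,0,0,0,0,0, 4,0,0,0,0,0, 3,0,0,0,0,0, 0,0,0,0,0,0, 0,0,0,0,0,0, 0,0,0,0,0,0]'
python3 - <<'E'
from h import *
for n in("wrist","side"):
  d=ctrl.get_image(n);P=cloud(d);D=d["depth"];cv2.imwrite(f"pics/{n}3.png",d["img"][...,::-1])
  m=(D>0)&(np.hypot(P[...,0]-.5896,P[...,1]-.0412)<.03)&(P[...,2]>.172)&(P[...,2]<.195);Q=P[m]
  if len(Q)<9:print(n,len(Q));continue
  w,V=np.linalg.eigh(np.cov(Q[:,:2].T));print(n,len(Q),Q.mean(0),"bar ang",np.degrees(np.arctan2(V[1,1],V[0,1])))
  m=(D>0)&(np.hypot(P[...,0]-.522,P[...,1]+.138)<.06)&(P[...,2]>.03)&(P[...,2]<.07);Q=P[m];print("timer",len(Q),len(Q) and cv2.minEnclosingCircle(Q[:,:2].astype(np.float32)*1000))
o=ctrl.get_obs();print(o["clock"],o["joint_vel"],o["contact_force"])
E
```

```text
clock: 7.85
position: [0.589, 0.0412, 0.3351]
ee_rot: [[0.408, 0.913, -0.001], [0.913, -0.408, 0.0], [-0.0, -0.001, -1.0]]
contact_force: [-0.2, 0.4, 0.2]
width: 0.0854
clock: 8.65
position: [0.6623, 0.2045, 0.3349]
ee_rot: [[0.409, 0.913, -0.002], [0.913, -0.409, -0.001], [-0.001, -0.001, -1.0]]
contact_force: [-0.1, 0.0, 0.2]
width: 0.0851
wrist 0
side 150 [0.58752538 0.03473547 0.18195019] bar ang 64.28367487912841
timer 816 ((520.7710571289062, -142.5562286376953), 29.25853729248047)
8.75 [ 0.01457837 -0.16170474 -0.34180069  0.00472961  0.04829028 -0.0189504 ] [ 0.57720346  0.01357428 -0.10688559]
```

View pics/side3.png

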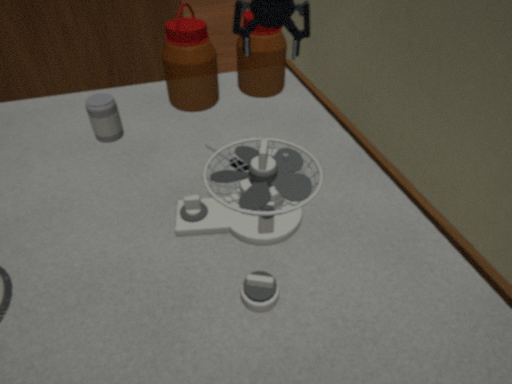

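The side view shows the bar, at (264,152), now end-on. It moved from 154° to 64°, about 88–90° clockwise. The dial at (192,204) and the timer at (260,288) look unmoved, and the gripper is clear of everything.

```bash
python3 -c "
from bench import ctrl;print(ctrl.close_job())"
```

```text
the job is handed in; nothing more can be done
None
```

I loosened the blade nut by about 88–90° clockwise, let go of it, and moved the gripper clear. The job was handed in at about 8.8 s of the 32 s allowed, and no verdict was reported.

- **Nut:** the tool turned 88°, and the side camera put the bar at 154° before and 64° after. Starting from 0 to 0.25 rad, that leaves the nut at 1.5 rad or more, against the 1.05 needed. It was only driven clockwise. I measured it once after letting go, so I did not check separately that it was at rest.
- **Dial and timer:** both look unmoved in the side picture. The timer's fitted position is within about 5 mm of the rough first reading, which was a single-point depth reading. I judged the dial by eye only.
- **Contact:** the force on the tool was about zero before handing in, and the gripper was open.
- **Disagreements:**
  - The first top-camera estimate of the nut was about 5 mm and 5° off, because my search window cut part of the bar off. I used the wrist and side cameras instead, which agreed to about 2 mm.
  - The last wrist picture did not show the nut, so the final angle rests on the side camera and the tool's own turn.

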